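# Fit the keyed drive shaft to the laboratory mill

## Robot

A 7-joint arm with a two-finger parallel gripper is mounted at the origin on the work surface. World frame = base frame: x ahead of the robot, y to its left, z up, the work surface at z = 0. Lengths are in m, angles in rad, forces in N, time in s.
With the tool pointing down it reaches from about 0.4 to 0.85 m from the base axis. Payload 10.4 kg.
Tool frame: the origin (TCP) lies at the very end of the fingers, on their centre line; the grasp point (between the pads) lies robot.grasp_offset behind it (robot.grasp_offset is the distance from the TCP to the grasp point, in m); z points along the fingers, y is the direction in which the jaws open and shut (so a half turn about z gives the same grasp; the last joint's range is limited). The gripper opens to 87 mm and grips with 3 to 60 N. Pads are 19 mm wide; open, the fingers measure 117 mm over their backs; the gripper's body (75 mm by 190 mm) begins 51 mm behind the grasp point.
Start: joints at [1.28, 0.332, -0.065, 1.46, 0.022, 1.35, -0.088], TCP at [0.165, -0.603, 0.223] pointing down, gripper open.
Joint ranges: [-2.6, 2.6], [-0.5, 2.12], [-1.47, 1.34], [0.16, 2.42], [-1.27, 4.41], [0.06, 2.06], [-2.6, 2.6]. Speed limits (rad/s): [2.22, 2.22, 2.79, 2.79, 3.14, 3.14, 3.14].

## Interface

Orientations are given as a unit quaternion [w, x, y, z].
In Python, from workcell import status, vision, robot, spotter gives the robot as it stands.
- The arm moves only by the tool apply_moves, never from a script. Its argument "plan" is a list of rows, each an object of numbers: "tx", "ty", "tz": the shift along the tool's x, y, z in m; "wx", "wy", "wz": the turn, a rotation vector about the tool's x, y, z in rad; "claw": the closure, from -1 (fully open) to 1 (shut), so that 0 is half open. A call has 1 to 10 rows; each row is the pose to reach, as a shift and turn from the pose measured when the call began, along the tool's axes at that moment; what a row does not reach only later rows make up. A row lasts 1/10 s, in which the tool goes at most 50 mm and 8.59 degrees, less where a joint would pass 70% of its speed; a pose out of reach is approached as far as the arm can. A call with a gripper value outside its range is refused whole. The fingers move at their own pace and stop on an object; "squeeze" is the grip in N (left out, the last holds). Time passes only in rows, so rows that repeat a pose let the fingers close. It gives the time, the measured TCP pose, the force and the opening at its end, in the units of the state.
- status.read_state(): the state, without advancing time (a new reading comes with each control period).
- vision.get_image(name): name is "scene" or "top" or "wrist"; returns (picture, depth): 400x640x3 uint8, red, green, blue; 400x640 float32, m along the optical axis (not along the pixel's ray), 0 where there is no reading.
- vision.camera_model(name): a dict with "vertical_fov" (degrees; the focal length in pixels is half the picture's height over the tangent of half this angle, whatever the lens; pixels are square), "cx", "cy" (the principal point, pixels), "view" (4x4, takes a point from world to camera coordinates); the wrist camera has in their place "tool_from_camera" (4x4, takes a point from camera to tool coordinates, whose origin is the TCP and whose axes are the flange's). Camera axes: x right, y down, z forward; pixel columns grow to the right and rows downward; lengths in m; the calibration is good to about 2 mm. A picture is of the moment at which its call begins: read the wrist's pose just before it. camera_model takes no time and is no camera call.
- robot.finish_job(): hands the job in, once; it reports no verdict.
Trained networks look in the newest picture that a camera, given by its name, has taken for a name from the list of things; names that differ only in an ending like _2 or _b are one class to them, and where a whole thing is asked for, a point or a joint stands for the part that bears it (a point fixed in the world has none). Each returns a list of dicts, best first, with "score" (0 to 1); they miss things now and then, are a little off and sometimes report something else, mostly with a low value. They report only what shows in the picture. A call takes as long as a camera call. They do not tell look-alikes from the thing itself.
- spotter.spot_in(name, camera): "bbox" ([left, top, width, height] in pixels, round what is visible of it).
The state is a dict: "time_s": time; "qpos": joint angles; "dq": joint speeds; "joint_torque": joint torques, N m; "eef_pos": TCP position; "orientation": TCP orientation; "wrist_force": force on the tool from outside, world axes, zero at the start; "torque": the same for the moment, N m; "gripper_width": finger opening in m.
Only numpy, scipy, OpenCV 4.12 (cv2) and the standard library are available. Lean on these libraries where they do the work, as an engineer would, in place of code of your own. Each camera call takes 0.05 s, during which the arm holds its last target. There are 200 camera calls.

## Task

Pull the round-handled transit plug out of the mill's hub and stand it upright in the empty holder cup, right down. Then take the keyed shaft from its stand, put it into the hub, turn it until its keys slip into the slots and push it fully home against the spring, its collar flat on the hub. Finish still gripping the shaft and pressing it home, so that a colleague can lock it; leave the reagent bottle, the wash bottle and the beaker where they are.

Things in the scene. Friction and masses are not known exactly. Their poses are not given: they have to be found in the camera images.
- plug_handle (a point): Transit plug, grey plastic, 100 mm long: round handle 34 mm in diameter, 60 mm long, above a plain rod 16 mm in diameter, 40 mm long, foot tapered. It starts upright in the mill's hub, the handle's underside resting on the hub. This point is on its axis in the handle, 72 mm above the foot, 32 mm above the handle's underside; z points up the axis. About 100 g.
- shaft_grip (a point): Keyed drive shaft, metal, 104 mm long, upright and loose in its stand at the start. This point is the centre of its flat-sided grip block, 36 mm (x) by 20 mm (y) by 48 mm tall, 80 mm above the shaft's tip; z points up. Below the block: a round collar, 42 mm in diameter, 6 mm thick, its underside 30 mm below this point; then the round shaft, 16 mm in diameter, 50 mm long. About 220 g.
- shaft_tip (a point): Centre of the keyed shaft's lower end. Two opposite keys, 6 mm wide, stand out along the shaft's +x and -x (the long way of the grip block) to 26 mm overall, from 20 to 42 mm above this point. The plain 20 mm below them, the last 7 mm tapered to 9 mm, enters the bore at any angle.
- hub_mouth (a point): Centre of the mouth of the hub's bore, on its top face, 112 mm above the bench; axes of the mill housing, z up. Steel hub, fixed, does not turn, 58 mm across, 52 mm tall. Bore 18 mm in diameter, straight down. The shaft's grip centre is 60 mm above this point with the keys resting on the hub's face, 30 mm above it when fully home.
- mill: White mill housing, fixed, 200 (x) by 170 (y) by 60 mm tall, the hub upright on its middle; origin at the centre of the underside. A straight slot 8.6 mm wide cuts right across the hub through the bore, over its full height, and takes both keys. The slot's line is not the housing's x but turned about z from it by an unknown angle, up to 0.45 rad either way.
- ejector (a joint): Spring ejector at the bottom of the bore, travel in m: 0 when free, its top then 43 mm below the hub's mouth. It grows as the shaft's tip presses it down; about 0.007 when the shaft is fully home, collar on the hub. The spring pushes back with 3 N at first, 8 N when home, and lifts the shaft again if that is let go.
- cup_rim (a point): Centre of the rim of the holder cup for the plug: white plastic, fixed, round foot 72 mm across, outside diameter 44 mm, 52 mm tall, round hole 24 mm in diameter, 46 mm deep. The plug is right down when the underside of its handle rests on the rim (its handle point then 32 mm above this point).
- stand: Stand of the keyed shaft, white plastic, fixed: a sleeve 52 mm in outside diameter and 58 mm tall on a 90 by 70 mm plate, hole 32 mm in diameter, 53 mm deep; the shaft's collar rests on its rim. Origin at the centre of the underside.
- reagent: Bystander: amber glass reagent bottle, 72 mm in diameter, 150 mm tall. Origin at the centre of the underside.
- wash: Bystander: white plastic wash bottle, 60 mm in diameter, 140 mm tall. Origin at the centre of the underside.
- beaker: Bystander: glass beaker, 68 mm in diameter, 70 mm tall. Origin at the centre of the underside.
There are look-alikes about, which are no part of the job. Leave any red look-alike of the part that bears plug_handle alone.

How it is judged:
By the outcome, as a careful person would: the job done as asked, in the order asked, and still so for the second after the job is handed in, while the arm keeps its last pose, push and grip.
It also fails if it takes over 67 s, if anything falls off the work surface, if the arm or the gripper's body presses on something with over 40 N, if the wrist force passes 120 N, or if a joint passes its speed limit or range.

## Working session

There is one attempt and no reset: what is moved stays moved. The work goes in short steps, Python scripts to look and compute and a tool call to move; the robot and the scene stay as the last step left them, time stands still between calls to the robot, and variables do not carry over. Pictures are saved under pics/ and viewed, about 8 in all and at most 12, crops included, and the job is handed in when it is done.

Besides the shell and the picture viewer there is one more tool, called after "Request:" by a JSON object that holds its "fn" and its "kwargs". apply_moves: Moves the arm, as the interface text tells. Its arguments: {"type":"object","properties":{"plan":{"type":"array","items":{"type":"object","properties":{"tx":{"type":"number"},"ty":{"type":"number"},"tz":{"type":"number"},"wx":{"type":"number"},"wy":{"type":"number"},"wz":{"type":"number"},"claw":{"type":"number"}}}},"squeeze":{"type":"number"}},"required":["plan"]}

```bash
mkdir -p pics
cat > h.py <<'E'
import numpy as np, cv2
from workcell import status, vision, robot, spotter
from scipy.spatial.transform import Rotation as R
def st(): return status.read_state()
def rot(s):
    w,x,y,z=s['orientation']; return R.from_quat([x,y,z,w])
def cam(name,s=None):
    m=vision.camera_model(name); f=200/np.tan(np.radians(m['vertical_fov'])/2)
    if 'view' in m: T=np.linalg.inv(np.array(m['view']))
    else:
        T=np.eye(4); T[:3,:3]=rot(s).as_matrix(); T[:3,3]=s['eef_pos']; T=T@np.array(m['tool_from_camera'])
    return f,m['cx'],m['cy'],T
def cloud(d,c):
    f,cx,cy,T=c; v,u=np.mgrid[:400,:640]
    P=np.stack([(u-cx)/f*d,(v-cy)/f*d,d],-1)@T[:3,:3].T+T[:3,3]
    P[d<=0]=np.nan; return P
def save(n,img): cv2.imwrite('pics/'+n,cv2.cvtColor(np.ascontiguousarray(img),cv2.COLOR_RGB2BGR))
E
python3 - <<'E'
from h import *
s=st(); print({k:np.round(v,3) for k,v in s.items()}, robot.grasp_offset)
ims=[]
for c in ['scene','top']:
    im,d=vision.get_image(c); P=cloud(d,cam(c)); np.savez(c+'.npz',im=im,d=d,P=P); ims.append(im)
    print(c,{k:np.round(v,3).tolist() for k,v in vision.camera_model(c).items()})
    for n in ['plug_handle','shaft_grip','mill','cup_rim','stand','reagent','wash','beaker']:
        for r in spotter.spot_in(n,c)[:3]:
            x,y,w,h=r['bbox']; q=P[int(min(y+h/2,399)),int(min(x+w/2,639))]
            print(n,round(r['score'],2),np.round(r['bbox']),np.round(q,3))
save('a_scene.png',ims[0]); save('a_top.png',ims[1])
E
```

```text
{'time_s': np.float64(0.0), 'qpos': array([ 1.28 ,  0.333, -0.065,  1.461,  0.022,  1.35 , -0.089]), 'dq': array([-0.001, -0.   , -0.001,  0.   , -0.001, -0.001,  0.001]), 'joint_torque': array([ 0.0000e+00, -6.2326e+01,  2.5000e-02, -3.8991e+01, -6.1000e-02,
        4.0000e-02,  0.0000e+00]), 'eef_pos': array([ 0.165, -0.602,  0.222]), 'orientation': array([-0.001,  0.991,  0.134, -0.   ]), 'wrist_force': array([-1.151,  0.049,  0.28 ]), 'torque': array([-0.05 , -0.078,  0.033]), 'gripper_width': np.float64(0.087)} 0.0187
scene {'vertical_fov': 42.724, 'cx': 322.067, 'cy': 200.833, 'view': [[0.146, 0.989, 0.011, -0.104], [0.849, -0.119, -0.515, -0.44], [-0.508, 0.085, -0.857, 1.695], [0.0, 0.0, 0.0, 1.0]]}
plug_handle 0.8 [350. 179.  14.  26.] [0.567 0.11  0.098]
plug_handle 0.22 [266. 174.  72.  69.] [ 0.574 -0.034  0.062]
shaft_grip 0.77 [386. 143.  18.  20.] [0.46  0.234 0.106]
shaft_grip 0.7 [269. 175.  67.  69.] [ 0.577 -0.034  0.062]
mill 0.59 [267. 174.  71.  70.] [ 0.578 -0.037  0.065]
stand 0.68 [294. 173.  11.  32.] [ 0.575 -0.039  0.164]
stand 0.55 [375. 155.  34.  28.] [
[... 285 characters left out ...]
 197.578, 'view': [[0.004, -1.0, -0.014, 0.002], [-0.993, -0.002, -0.121, 0.629], [0.121, 0.015, -0.993, 1.023], [0.0, 0.0, 0.0, 1.0]]}
plug_handle 0.5 [326. 215.  14.  15.] [ 0.557 -0.042  0.172]
plug_handle 0.48 [266. 220.  17.  17.] [0.546 0.101 0.101]
shaft_grip 0.76 [217. 260.  15.  17.] [0.448 0.224 0.101]
mill 0.57 [293. 186.  77.  84.] [ 0.543 -0.037  0.172]
cup_rim 0.55 [406. 244.  24.  26.] [ 0.474 -0.273  0.007]
stand 0.67 [213. 246.  31.  40.] [0.451 0.221 0.064]
reagent 0.64 [145. 171.  40.  30.] [0.649 0.376 0.11 ]
wash 0.79 [466. 180.  39.  27.] [ 0.631 -0.418  0.104]
beaker 0.96 [293. 141.  25.  24.] [0.756 0.03  0.009]
beaker 0.22 [296. 185.  71.  84.] [ 0.548 -0.037  0.171]
```

Run:
```python
from h import *
a=np.load('scene.npz')['im'];b=np.load('top.npz')['im']
A=cv2.resize(a[120:300,100:500],(800,360),interpolation=cv2.INTER_CUBIC)
B=cv2.resize(b[110:300,130:530],(500,238),interpolation=cv2.INTER_CUBIC)
B=np.pad(B,((0,0),(0,300),(0,0)))
save('c1.png',np.vstack([A,B]))
```

```text
(no output)
```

View pics/c1.png

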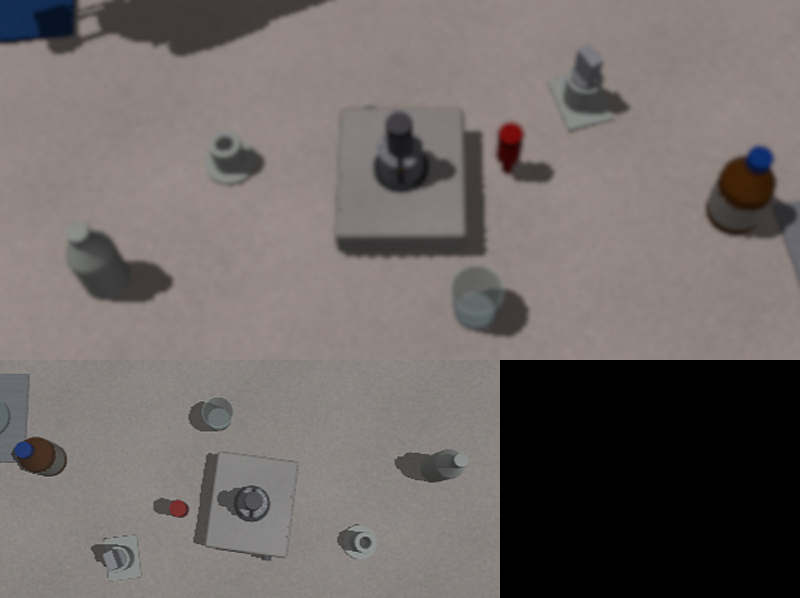

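Run:
```python
from h import *
for c in ['scene','top']:
    P=np.load(c+'.npz')['P']
    def seg(n,cx,cy,r,z0,z1):
        m=(np.hypot(P[...,0]-cx,P[...,1]-cy)<r)&(P[...,2]>z0)&(P[...,2]<z1); q=P[m]
        if len(q)>5:
            (ccx,ccy),(w,h),a=cv2.minAreaRect(q[:,:2].astype(np.float32))
            print(c,n,len(q),'mean',np.round(q.mean(0),4),'rect',np.round([ccx,ccy,w,h,a],4),'z',np.round(np.percentile(q[:,2],[5,50,95]),4))
    seg('plugtop',.553,-.038,.05,.164,.185)
    seg('hubtop',.553,-.038,.05,.107,.117)
    seg('mill',.553,-.038,.16,.05,.07)
    seg('cup',.475,-.273,.06,.047,.06)
    seg('shafttop',.45,.23,.06,.103,.125)
    seg('standrim+collar',.45,.23,.06,.05,.075)
    seg('red',.55,.105,.05,.09,.12)
    seg('table',.5,-.15,.02,-.02,.02)
```

```text
scene plugtop 141 mean [ 0.5609 -0.0358  0.1707] rect [ 5.59700e-01 -3.59000e-02  3.21000e-02  3.43000e-02  8.33227e+01] z [0.166  0.1709 0.1743]
scene hubtop 189 mean [ 0.5663 -0.0368  0.1108] rect [ 5.62900e-01 -3.64000e-02  5.69000e-02  5.27000e-02  8.47353e+01] z [0.1076 0.1106 0.1149]
scene mill 3574 mean [ 0.5726 -0.0356  0.0593] rect [ 5.65000e-01 -1.00000e-03  2.42400e-01  2.01300e-01  8.30494e+01] z [0.0544 0.0592 0.0645]
scene cup 129 mean [ 0.4832 -0.2667  0.0508] rect [ 4.82700e-01 -2.66400e-01  4.11000e-02  4.24000e-02  8.28703e+01] z [0.0474 0.0506 0.0553]
scene shafttop 99 mean [0.4476 0.2382 0.1097] rect [ 0.4461  0.2389  0.0376  0.022  21.3771] z [0.1044 0.1102 0.1133]
scene standrim+collar 168 mean [0.4561 0.2339 0.0608] rect [4.53500e-01 2.36200e-01 5.00000e-02 3.84000e-02 6.83424e+01] z [0.0522 0.0594 0.0721]
scene red 129 mean [0.5495 0.1103 0.0982] rect [5.48300e-01 1.10400e-01 3.15000e-02 3.63000e-02 8.12602e+01] z [0.093  0.0985 0.1021]
scene table 139 mean [ 0.4996 -0.1504 -0.0012] rect [ 4.99700e-01 -1.51000e-01  3.65000e-02  3.82000e-02  8.51772e+01] z [-0.
[... 382 characters left out ...]
-02  2.24000e-01  2.01300e-01  8.23805e+01] z [0.0569 0.0603 0.0645]
top cup 171 mean [ 0.48   -0.2721  0.0521] rect [ 0.4805 -0.2719  0.0406  0.0432  0.3139] z [0.0488 0.052  0.0552]
top shafttop 132 mean [0.4449 0.2329 0.1114] rect [4.44300e-01 2.33600e-01 3.57000e-02 2.04000e-02 2.23093e+01] z [0.1067 0.1117 0.1144]
top standrim+collar 164 mean [0.4471 0.223  0.0609] rect [4.44400e-01 2.32400e-01 4.94000e-02 4.79000e-02 8.96519e+01] z [0.0548 0.0598 0.0691]
top red 155 mean [0.5455 0.1051 0.0996] rect [0.5448 0.1054 0.032  0.0321 0.3468] z [0.0953 0.0999 0.1027]
top table 178 mean [ 5.000e-01 -1.499e-01  3.000e-04] rect [ 0.5003 -0.1496  0.0375  0.0383  0.1964] z [-0.0031  0.0005  0.0036]
```

```bash
cat >> h.py <<'E'
def go(p,yaw):
    """yaw (deg): world direction of tool x, tool pointing down"""
    s=st(); Rc=rot(s); a=np.radians(yaw)
    Rt=R.from_matrix([[np.cos(a),np.sin(a),0],[np.sin(a),-np.cos(a),0],[0,0,-1]])
    t=Rc.inv().apply(np.array(p)-s['eef_pos']); w=(Rc.inv()*Rt).as_rotvec()
    print('t',round(s['time_s'],2),'pos',np.round(s['eef_pos'],4),'shift',np.round(t,4),'rot',np.round(w,4),'q7',round(s['qpos'][6],2),'F',np.round(s['wrist_force'],1))
E
python3 - <<'E'
from h import *
print(vision.camera_model('wrist'))
print(rot(st()).as_matrix().round(3))
go([.5585,-.039,.27],15.4)
E
```

```text
{'vertical_fov': 67.60643619045578, 'cx': 324.8588716979691, 'cy': 198.7235349535505, 'tool_from_camera': array([[ 8.67828152e-04, -9.56733455e-01, -2.90964506e-01,
         8.14147401e-02],
       [ 9.99999458e-01,  6.62707758e-04,  8.03510375e-04,
        -2.58962672e-04],
       [-5.75920821e-04, -2.90965046e-01,  9.56733511e-01,
        -1.61264092e-01],
       [ 0.00000000e+00,  0.00000000e+00,  0.00000000e+00,
         1.00000000e+00]])}
[[ 0.964  0.265  0.   ]
 [ 0.265 -0.964 -0.   ]
 [ 0.     0.    -1.   ]]
t 0.9 pos [ 0.1654 -0.6027  0.2226] shift [ 0.5282 -0.4396 -0.0474] rot [ 0.0001 -0.     -0.001 ] q7 -0.09 F [ 0.3  0.2 -0.1]
```

Request:
{"fn": "apply_moves", "kwargs": {"plan": [{"tx":0.02,"ty":-0.017,"tz":-0.01},{"tx":0.055,"ty":-0.046,"tz":-0.02},{"tx":0.09,"ty":-0.075,"tz":-0.03},{"tx":0.126,"ty":-0.105,"tz":-0.04},{"tx":0.162,"ty":-0.135,"tz":-0.047},{"tx":0.2,"ty":-0.166,"tz":-0.047},{"tx":0.237,"ty":-0.197,"tz":-0.047},{"tx":0.274,"ty":-0.228,"tz":-0.047},{"tx":0.311,"ty":-0.259,"tz":-0.047},{"tx":0.348,"ty":-0.29,"tz":-0.047,"claw":-1}]}}

```text
schema error: expected keys tx, ty, tz, wx, wy, wz, claw
```

```bash
python3 -c "
from h import *
go([.5585,-.039,.25],15.4);print(st()['qpos'].round(2))"
```

```text
t 0.9 pos [ 0.1654 -0.6027  0.2226] shift [ 0.5282 -0.4396 -0.0274] rot [ 0.0001 -0.     -0.001 ] q7 -0.09 F [ 0.3  0.2 -0.1]
[ 1.28  0.33 -0.06  1.46  0.02  1.35 -0.09]
```

All keys are needed in every row.

Request:
{"fn": "apply_moves", "kwargs": {"plan": [{"tx":0.02,"ty":-0.017,"tz":-0.01,"wx":0,"wy":0,"wz":0,"claw":-1},{"tx":0.055,"ty":-0.046,"tz":-0.02,"wx":0,"wy":0,"wz":0,"claw":-1},{"tx":0.09,"ty":-0.075,"tz":-0.03,"wx":0,"wy":0,"wz":0,"claw":-1},{"tx":0.126,"ty":-0.105,"tz":-0.04,"wx":0,"wy":0,"wz":0,"claw":-1},{"tx":0.162,"ty":-0.135,"tz":-0.045,"wx":0,"wy":0,"wz":0,"claw":-1},{"tx":0.2,"ty":-0.166,"tz":-0.045,"wx":0,"wy":0,"wz":0,"claw":-1},{"tx":0.237,"ty":-0.197,"tz":-0.045,"wx":0,"wy":0,"wz":0,"claw":-1},{"tx":0.274,"ty":-0.228,"tz":-0.045,"wx":0,"wy":0,"wz":0,"claw":-1},{"tx":0.311,"ty":-0.259,"tz":-0.045,"wx":0,"wy":0,"wz":0,"claw":-1},{"tx":0.348,"ty":-0.29,"tz":-0.045,"wx":0,"wy":0,"wz":0,"claw":-1}]}}

```text
time_s: 1.9
eef_pos: [0.425, -0.2292, 0.2679]
orientation: [0.0, 0.991, 0.133, 0.0]
wrist_force: [0.9, -0.3, 0.0]
gripper_width: 0.0871
```

```bash
python3 -c "
from h import *
go([.5585,-.039,.25],15.4);print(st()['qpos'].round(2))"
```

```text
t 1.9 pos [ 0.425  -0.2292  0.2679] shift [ 0.179  -0.1482  0.0178] rot [ 0.001  -0.0003 -0.0011] q7 -0.91 F [ 0.9 -0.3  0. ]
[ 0.83  0.02 -0.44  1.73  0.01  1.39 -0.91]
```

Run:
```python
from h import *
s=st(); im,d=vision.get_image('wrist'); P=cloud(d,cam('wrist',s)); np.savez('w_cup.npz',im=im,d=d,P=P); save('w_cup.png',im)
for n in ['cup_rim','plug_handle']:
    for r in spotter.spot_in(n,'wrist')[:2]: print(n,r)
m=(np.hypot(P[...,0]-.4815,P[...,1]+.269)<.05)&(P[...,2]>.047)&(P[...,2]<.06); q=P[m]
print(len(q),cv2.minAreaRect(q[:,:2].astype(np.float32)),np.median(q[:,2]) if len(q) else 0)
```

```text
cup_rim {'bbox': [336.4, 112.1, 54.2, 51.4], 'score': 0.9}
plug_handle {'bbox': [131.9, 0.5, 50.8, 16.0], 'score': 0.77}
plug_handle {'bbox': [45.2, 0.0, 52.4, 13.1], 'score': 0.63}
680 ((0.481645792722702, -0.2693946361541748), (0.04273853823542595, 0.042707737535238266), 31.083934783935547) 0.050887322747138475
```

Request:
{"fn": "apply_moves", "kwargs": {"plan": [{"tx":0.036,"ty":-0.03,"tz":0.005,"wx":0,"wy":0,"wz":0,"claw":-1},{"tx":0.072,"ty":-0.06,"tz":0.01,"wx":0,"wy":0,"wz":0,"claw":-1},{"tx":0.108,"ty":-0.09,"tz":0.018,"wx":0,"wy":0,"wz":0,"claw":-1},{"tx":0.144,"ty":-0.12,"tz":0.018,"wx":0,"wy":0,"wz":0,"claw":-1},{"tx":0.17,"ty":-0.141,"tz":0.018,"wx":0,"wy":0,"wz":0,"claw":-1},{"tx":0.179,"ty":-0.148,"tz":0.018,"wx":0,"wy":0,"wz":0,"claw":-1},{"tx":0.179,"ty":-0.148,"tz":0.018,"wx":0,"wy":0,"wz":0,"claw":-1}]}}

```text
time_s: 2.75
eef_pos: [0.5584, -0.037, 0.2496]
orientation: [-0.0, 0.991, 0.137, 0.0]
wrist_force: [0.1, 0.1, -0.7]
gripper_width: 0.0869
```

Run:
```python
from h import *
s=st(); im,d=vision.get_image('wrist'); P=cloud(d,cam('wrist',s)); np.savez('w_plug.npz',im=im,d=d,P=P)
b=np.load('w_cup.npz')['im']
save('c2.png',np.vstack([cv2.resize(b,(480,300)),cv2.resize(im,(480,300))]))
for n in ['plug_handle','mill']:
    for r in spotter.spot_in(n,'wrist')[:2]: print(n,r)
for z0,z1 in [(.164,.18),(.107,.117)]:
    m=(np.hypot(P[...,0]-.5585,P[...,1]+.039)<.05)&(P[...,2]>z0)&(P[...,2]<z1); q=P[m]
    print(len(q),cv2.minAreaRect(q[:,:2].astype(np.float32)),np.median(q,0) if len(q) else 0)
go([.5585,-.039,.144-.0187],15.4)
```

```text
plug_handle {'bbox': [172.4, 137.5, 53.6, 41.5], 'score': 0.84}
plug_handle {'bbox': [307.6, 177.9, 40.2, 46.4], 'score': 0.82}
1238 ((0.5597323775291443, -0.03772946447134018), (0.03320356458425522, 0.03345997631549835), 72.48146057128906) [ 0.56082271 -0.03768303  0.17095966]
1062 ((0.564125657081604, -0.03628014400601387), (0.051402799785137177, 0.058195799589157104), 18.861284255981445) [ 0.57017059 -0.0281866   0.11106572]
t 2.9 pos [ 0.5576 -0.0397  0.2499] shift [ 0.001  -0.0006  0.1246] rot [0.0012 0.     0.0023] q7 -1.41 F [-0.4  0.9  0.7]
```

View pics/c2.png

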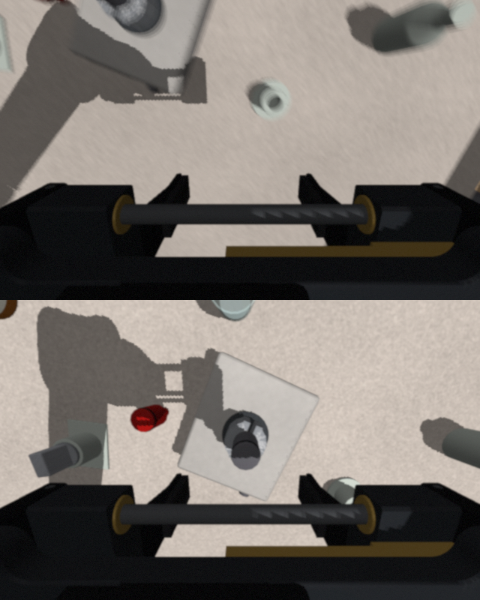

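Request:
{"fn": "apply_moves", "kwargs": {"plan": [{"tx":0.001,"ty":-0.001,"tz":0.03,"wx":0,"wy":0,"wz":0,"claw":-1},{"tx":0.0015,"ty":-0.0015,"tz":0.07,"wx":0,"wy":0,"wz":0,"claw":-1},{"tx":0.0015,"ty":-0.0015,"tz":0.105,"wx":0,"wy":0,"wz":0,"claw":-1},{"tx":0.0015,"ty":-0.0015,"tz":0.12,"wx":0,"wy":0,"wz":0,"claw":-0.5},{"tx":0.0015,"ty":-0.0015,"tz":0.124,"wx":0,"wy":0,"wz":0,"claw":0},{"tx":0.0015,"ty":-0.0015,"tz":0.124,"wx":0,"wy":0,"wz":0,"claw":1},{"tx":0.0015,"ty":-0.0015,"tz":0.124,"wx":0,"wy":0,"wz":0,"claw":1},{"tx":0.0015,"ty":-0.0015,"tz":0.124,"wx":0,"wy":0,"wz":0,"claw":1},{"tx":0.0015,"ty":-0.0015,"tz":0.124,"wx":0,"wy":0,"wz":0,"claw":1},{"tx":0.0015,"ty":-0.0015,"tz":0.124,"wx":0,"wy":0,"wz":0,"claw":1}], "squeeze": 25}}

```text
time_s: 3.9
eef_pos: [0.559, -0.038, 0.1264]
orientation: [0.001, 0.991, 0.135, 0.0]
wrist_force: [-0.8, -0.9, -0.3]
gripper_width: 0.0385
```

```bash
python3 -c "
from h import *
go([.559,-.038,.22],15.4)"
```

```text
t 3.9 pos [ 0.559  -0.038   0.1264] shift [ 0.0001  0.0002 -0.0936] rot [ 0.0016 -0.0007  0.0023] q7 -1.47 F [-0.8 -0.9 -0.3]
```

Request:
{"fn": "apply_moves", "kwargs": {"plan": [{"tx":0,"ty":0,"tz":0,"wx":0,"wy":0,"wz":0,"claw":1},{"tx":0,"ty":0,"tz":0,"wx":0,"wy":0,"wz":0,"claw":1},{"tx":0,"ty":0,"tz":0,"wx":0,"wy":0,"wz":0,"claw":1},{"tx":0,"ty":0,"tz":-0.01,"wx":0,"wy":0,"wz":0,"claw":1},{"tx":0,"ty":0,"tz":-0.025,"wx":0,"wy":0,"wz":0,"claw":1},{"tx":0,"ty":0,"tz":-0.045,"wx":0,"wy":0,"wz":0,"claw":1},{"tx":0,"ty":0,"tz":-0.065,"wx":0,"wy":0,"wz":0,"claw":1},{"tx":0,"ty":0,"tz":-0.08,"wx":0,"wy":0,"wz":0,"claw":1},{"tx":0,"ty":0,"tz":-0.08,"wx":0,"wy":0,"wz":0,"claw":1}]}}

```text
time_s: 4.8
eef_pos: [0.5602, -0.0377, 0.2093]
orientation: [0.001, 0.991, 0.135, 0.003]
wrist_force: [0.2, 0.7, -0.6]
gripper_width: 0.0333
```

Run:
```python
from h import *
s=st(); im,d=vision.get_image('wrist'); P=cloud(d,cam('wrist',s)); np.savez('w_hub.npz',im=im,d=d,P=P)
C=cv2.resize(im[60:330,150:500],(700,540),interpolation=cv2.INTER_CUBIC); save('c3.png',C)
m=(np.hypot(P[...,0]-.559,P[...,1]+.038)<.05)&(P[...,2]>.107)&(P[...,2]<.117); q=P[m]
print(len(q),cv2.minAreaRect(q[:,:2].astype(np.float32)),np.median(q[:,2]))
print(s['gripper_width'])
go([.4816,-.2694,.21],15.4)
```

```text
2082 ((0.5637059211730957, -0.036977630108594894), (0.053150106221437454, 0.058651771396398544), 15.952996253967285) 0.11103987007544641
0.03326247917364954
t 4.85 pos [ 0.5594 -0.0378  0.2076] shift [-0.137   0.2023 -0.0023] rot [ 0.0025 -0.0026  0.0022] q7 -1.43 F [ 0.1  0.1 -0.8]
```

View pics/c3.png

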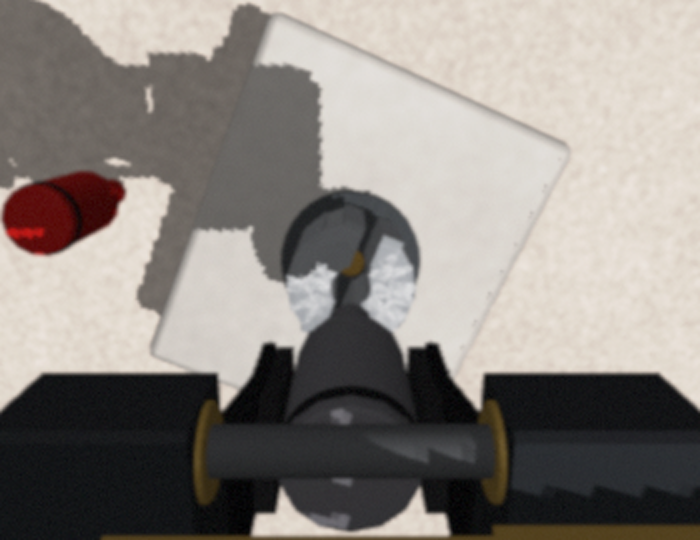

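Request:
{"fn": "apply_moves", "kwargs": {"plan": [{"tx":-0.015,"ty":0.022,"tz":0.0,"wx":0,"wy":0,"wz":0,"claw":1},{"tx":-0.037,"ty":0.055,"tz":0.0,"wx":0,"wy":0,"wz":0,"claw":1},{"tx":-0.061,"ty":0.09,"tz":0.01,"wx":0,"wy":0,"wz":0,"claw":1},{"tx":-0.085,"ty":0.126,"tz":0.02,"wx":0,"wy":0,"wz":0,"claw":1},{"tx":-0.107,"ty":0.159,"tz":0.035,"wx":0,"wy":0,"wz":0,"claw":1},{"tx":-0.126,"ty":0.187,"tz":0.048,"wx":0,"wy":0,"wz":0,"claw":1},{"tx":-0.137,"ty":0.202,"tz":0.06,"wx":0.0025,"wy":-0.0025,"wz":0.002,"claw":1},{"tx":-0.137,"ty":0.202,"tz":0.068,"wx":0.0025,"wy":-0.0025,"wz":0.002,"claw":1},{"tx":-0.137,"ty":0.202,"tz":0.068,"wx":0.0025,"wy":-0.0025,"wz":0.002,"claw":1}]}}

```text
time_s: 5.75
eef_pos: [0.4814, -0.2678, 0.138]
orientation: [-0.001, 0.991, 0.134, -0.001]
wrist_force: [0.7, 0.2, -0.6]
gripper_width: 0.0332
```

Run:
```python
from h import *
s=st(); im,d=vision.get_image('wrist'); P=cloud(d,cam('wrist',s)); np.savez('w_c.npz',im=im,d=d,P=P)
save('c4.png',cv2.resize(im[60:330,150:500],(600,463)))
m=(np.hypot(P[...,0]-.4816,P[...,1]+.2694)<.045)&(P[...,2]>.046)&(P[...,2]<.056); q=P[m]
print(len(q),cv2.minAreaRect(q[:,:2].astype(np.float32)),np.median(q[:,2]))
go([.4816,-.2694,.0664],15.4)
```

```text
1067 ((0.485076904296875, -0.26910164952278137), (0.03658503666520119, 0.04304823279380798), 11.075814247131348) 0.05085750812734935
t 5.8 pos [ 0.4822 -0.2674  0.1391] shift [-0.0011  0.0019  0.0727] rot [-0.0017  0.0001  0.0022] q7 -0.98 F [1.3 0.7 0. ]
```

View pics/c4.png

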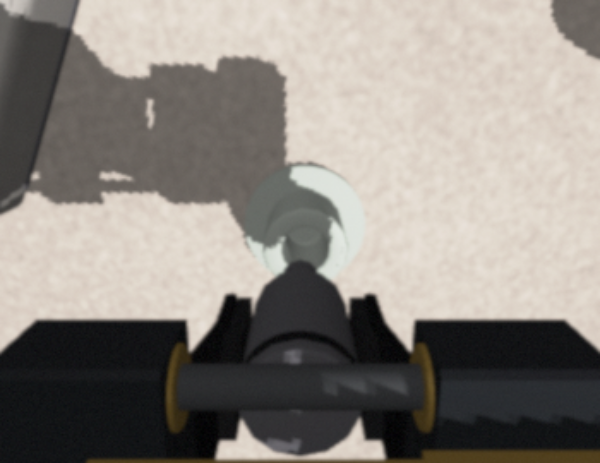

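Request:
{"fn": "apply_moves", "kwargs": {"plan": [{"tx":-0.001,"ty":0.0015,"tz":0.015,"wx":0,"wy":0,"wz":0.002,"claw":1},{"tx":-0.001,"ty":0.0018,"tz":0.028,"wx":0,"wy":0,"wz":0.002,"claw":1},{"tx":-0.001,"ty":0.0018,"tz":0.04,"wx":0,"wy":0,"wz":0.002,"claw":1},{"tx":-0.001,"ty":0.0018,"tz":0.052,"wx":0,"wy":0,"wz":0.002,"claw":1},{"tx":-0.001,"ty":0.0018,"tz":0.062,"wx":0,"wy":0,"wz":0.002,"claw":1},{"tx":-0.001,"ty":0.0018,"tz":0.069,"wx":0,"wy":0,"wz":0.002,"claw":1},{"tx":-0.001,"ty":0.0018,"tz":0.072,"wx":0,"wy":0,"wz":0.002,"claw":1},{"tx":-0.001,"ty":0.0018,"tz":0.073,"wx":0,"wy":0,"wz":0.002,"claw":1},{"tx":-0.001,"ty":0.0018,"tz":0.073,"wx":0,"wy":0,"wz":0.002,"claw":1}]}}

```text
time_s: 6.7
eef_pos: [0.4819, -0.2693, 0.0664]
orientation: [-0.001, 0.991, 0.134, -0.0]
wrist_force: [0.3, -1.0, -1.2]
gripper_width: 0.034
```

Run:
```python
from h import *
go([.4816,-.2694,.0664],15.4)
```

```text
t 6.7 pos [ 0.4819 -0.2693  0.0664] shift [-0.0003  0.      0.    ] rot [-0.0013 -0.0002  0.0002] q7 -1.01 F [ 0.3 -1.  -1.2]
```

Request:
{"fn": "apply_moves", "kwargs": {"plan": [{"tx":0,"ty":0,"tz":0.001,"wx":0,"wy":0,"wz":0,"claw":1},{"tx":0,"ty":0,"tz":0.002,"wx":0,"wy":0,"wz":0,"claw":1},{"tx":0,"ty":0,"tz":0.002,"wx":0,"wy":0,"wz":0,"claw":1}]}}

```text
time_s: 7.0
eef_pos: [0.4821, -0.2694, 0.0663]
orientation: [-0.0, 0.991, 0.134, -0.0]
wrist_force: [-8.2, 5.3, 18.6]
gripper_width: 0.0337
```

Request:
{"fn": "apply_moves", "kwargs": {"plan": [{"tx":0,"ty":0,"tz":0,"wx":0,"wy":0,"wz":0,"claw":0},{"tx":0,"ty":0,"tz":0,"wx":0,"wy":0,"wz":0,"claw":-0.2},{"tx":0,"ty":0,"tz":0,"wx":0,"wy":0,"wz":0,"claw":-0.6},{"tx":0,"ty":0,"tz":0,"wx":0,"wy":0,"wz":0,"claw":-1},{"tx":0,"ty":0,"tz":0,"wx":0,"wy":0,"wz":0,"claw":-1},{"tx":0,"ty":0,"tz":0,"wx":0,"wy":0,"wz":0,"claw":-1},{"tx":0,"ty":0,"tz":-0.02,"wx":0,"wy":0,"wz":0,"claw":-1},{"tx":0,"ty":0,"tz":-0.06,"wx":0,"wy":0,"wz":0,"claw":-1},{"tx":0,"ty":0,"tz":-0.1,"wx":0,"wy":0,"wz":0,"claw":-1},{"tx":0,"ty":0,"tz":-0.13,"wx":0,"wy":0,"wz":0,"claw":-1}]}}

```text
time_s: 8.0
eef_pos: [0.4825, -0.2695, 0.1988]
orientation: [0.0, 0.991, 0.134, 0.001]
wrist_force: [0.5, -0.6, -1.2]
gripper_width: 0.087
```

Run:
```python
from h import *
s=st(); im,d=vision.get_image('wrist'); P=cloud(d,cam('wrist',s)); np.savez('w_c2.npz',im=im,d=d,P=P)
m=(np.hypot(P[...,0]-.4816,P[...,1]+.2694)<.045)&(P[...,2]>.09); q=P[m]
print(len(q),cv2.minAreaRect(q[q[:,2]>.105,:2].astype(np.float32)),np.percentile(q[:,2],[5,50,95]))
go([.54,-.04,.26],15.4)
go([.4455,.236,.26],22)
```

```text
29376 ((0.49136465787887573, -0.2666674554347992), (0.05192689970135689, 0.08994577825069427), 15.64556884765625) [0.20576322 0.3049571  0.31450139]
t 8.05 pos [ 0.4843 -0.2703  0.2034] shift [ 0.1152 -0.2069 -0.057 ] rot [ 0.0052 -0.0055  0.0002] q7 -0.96 F [ 1.8 -0.5  4.5]
t 8.05 pos [ 0.4843 -0.2703  0.2034] shift [ 0.0974 -0.4981 -0.0586] rot [ 0.0055 -0.0052 -0.115 ] q7 -0.96 F [ 1.8 -0.5  4.5]
```

Request:
{"fn": "apply_moves", "kwargs": {"plan": [{"tx":0.005,"ty":-0.014,"tz":-0.02,"wx":0.0,"wy":0,"wz":0,"claw":-1},{"tx":0.017,"ty":-0.047,"tz":-0.035,"wx":0,"wy":0,"wz":0,"claw":-1},{"tx":0.033,"ty":-0.092,"tz":-0.05,"wx":0,"wy":0,"wz":0,"claw":-1},{"tx":0.049,"ty":-0.137,"tz":-0.057,"wx":0,"wy":0,"wz":0,"claw":-1},{"tx":0.063,"ty":-0.176,"tz":-0.057,"wx":0,"wy":0,"wz":0,"claw":-1},{"tx":0.07,"ty":-0.198,"tz":-0.057,"wx":0.005,"wy":-0.005,"wz":0,"claw":-1},{"tx":0.072,"ty":-0.203,"tz":-0.057,"wx":0.005,"wy":-0.005,"wz":0,"claw":-1},{"tx":0.072,"ty":-0.203,"tz":-0.057,"wx":0.005,"wy":-0.005,"wz":0,"claw":-1}]}}

```text
time_s: 8.85
eef_pos: [0.4995, -0.055, 0.2596]
orientation: [0.0, 0.991, 0.135, 0.0]
wrist_force: [0.4, -0.8, -0.1]
gripper_width: 0.0871
```

Run:
```python
from h import *
P=np.load('w_c2.npz')['P']
m=(np.hypot(P[...,0]-.4816,P[...,1]+.2694)<.045)&(P[...,2]>.09)&(P[...,2]<.13); q=P[m]
print('plug in cup',len(q),np.percentile(q[:,2],[5,50,95]),cv2.minAreaRect(q[q[:,2]>.105,:2].astype(np.float32)))
s=st(); im,d=vision.get_image('wrist'); P=cloud(d,cam('wrist',s)); np.savez('w_hub2.npz',im=im,d=d,P=P)
h=np.hypot(P[...,0]-.56,P[...,1]+.038)<.04
q=P[h&(P[...,2]>.107)&(P[...,2]<.117)]; c,r,a=cv2.minAreaRect(q[:,:2].astype(np.float32)); print('hub',len(q),c,r,a,np.median(q[:,2]))
v,u=np.where(h&(P[...,2]>.1)); print('px',u.min(),u.max(),v.min(),v.max())
q=P[(np.hypot(P[...,0]-c[0],P[...,1]-c[1])<.027)&(P[...,2]<.105)]
print('slot',len(q),q.mean(0)); w,V=np.linalg.eigh(np.cov(q[:,:2].T)); print(w**.5,np.degrees(np.arctan2(V[1,1],V[0,1])))
x0=(u.min()+u.max())//2;y0=(v.min()+v.max())//2
save('c5.png',cv2.resize(im[max(0,y0-60):y0+60,max(0,x0-80):x0+80],(640,480),interpolation=cv2.INTER_CUBIC)); print(x0,y0)
go([.4455,.236,.25],22)
```

```text
plug in cup 1246 [0.09761354 0.11082723 0.11205846] ((0.48258188366889954, -0.2690717577934265), (0.03341365605592728, 0.03324229270219803), 46.498863220214844)
hub 2079 (0.558955729007721, -0.03810495510697365) (0.05792105942964554, 0.05626552924513817) 83.41001892089844 0.11103676305363996
px 227 422 96 399
slot 509 [ 0.55894969 -0.03888449  0.07014509]
[0.00400359 0.01380736] 173.32149119956088
324 247
t 8.9 pos [ 0.4994 -0.0562  0.2596] shift [ 0.0255 -0.296   0.0094] rot [ 5.000e-04 -1.000e-04 -1.156e-01] q7 -1.32 F [ 1.4 -1.4  0.2]
```

View pics/c5.png

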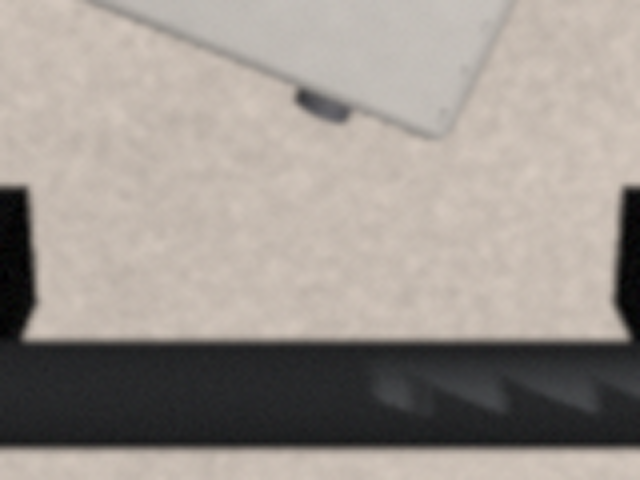

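```bash
cat > ortho.py <<'E'
from h import *
def ortho(im,P,s_c,c,z,half=.036,N=560,dz=.0):
    f,cx,cy,T=s_c; g=np.linspace(-half,half,N)
    X,Y=np.meshgrid(c[0]+g,c[1]-g) # right=+x, up=+y
    W=np.stack([X,Y,np.full_like(X,z)],-1); C=(W-T[:3,3])@T[:3,:3]
    return cv2.remap(im,(f*C[...,0]/C[...,2]+cx).astype(np.float32),(f*C[...,1]/C[...,2]+cy).astype(np.float32),cv2.INTER_CUBIC)
E
python3 - <<'E'
from ortho import *
s=st(); D=np.load('w_hub2.npz'); c=(.559,-.038)
O=ortho(D['im'],None,cam('wrist',s),c,.111); save('c6.png',O)
Z=ortho(D['P'][...,2].astype(np.float32),None,cam('wrist',s),c,.111)
g=np.linspace(-.036,.036,560); X,Y=np.meshgrid(g,-g); r=np.hypot(X,Y)
for lo,hi in [(.012,.026),(.013,.02),(.019,.027)]:
    m=(r>lo)&(r<hi)&(Z<.106); a=np.arctan2(Y[m],X[m])
    print(lo,hi,m.sum(),'slot',np.degrees(np.angle(np.mean(np.exp(2j*a)))/2), [np.round([X[m&0|m][k].mean()*1e3,Y[m][k].mean()*1e3],1) for k in (X[m]>0,X[m]<0)])
E
```

```text
Traceback (most recent call last):
IndexError: boolean index did not match indexed array along axis 0; size of axis is 560 but size of corresponding boolean axis is 15028
```

View pics/c6.png

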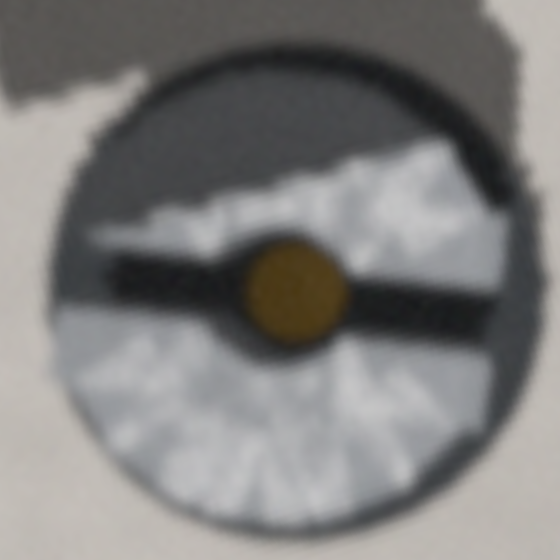

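Request:
{"fn": "apply_moves", "kwargs": {"plan": [{"tx":0.001,"ty":-0.015,"tz":0.0,"wx":0,"wy":0,"wz":-0.01,"claw":-1},{"tx":0.004,"ty":-0.05,"tz":0.0,"wx":0,"wy":0,"wz":-0.02,"claw":-1},{"tx":0.008,"ty":-0.096,"tz":0.0,"wx":0,"wy":0,"wz":-0.04,"claw":-1},{"tx":0.012,"ty":-0.142,"tz":0.002,"wx":0,"wy":0,"wz":-0.06,"claw":-1},{"tx":0.016,"ty":-0.188,"tz":0.004,"wx":0,"wy":0,"wz":-0.08,"claw":-1},{"tx":0.02,"ty":-0.234,"tz":0.006,"wx":0,"wy":0,"wz":-0.1,"claw":-1},{"tx":0.024,"ty":-0.272,"tz":0.009,"wx":0,"wy":0,"wz":-0.115,"claw":-1},{"tx":0.0255,"ty":-0.291,"tz":0.009,"wx":0,"wy":0,"wz":-0.115,"claw":-1},{"tx":0.0255,"ty":-0.296,"tz":0.009,"wx":0,"wy":0,"wz":-0.115,"claw":-1},{"tx":0.0255,"ty":-0.296,"tz":0.009,"wx":0,"wy":0,"wz":-0.115,"claw":-1}]}}

```text
time_s: 9.9
eef_pos: [0.4454, 0.2357, 0.2503]
orientation: [0.0, 0.982, 0.191, -0.0]
wrist_force: [-0.5, -0.7, -0.3]
gripper_width: 0.0876
```

Run:
```python
from ortho import *
s=st(); im,d=vision.get_image('wrist'); C=cam('wrist',s); P=cloud(d,C)
m=(np.hypot(P[...,0]-.4455,P[...,1]-.236)<.05)&(P[...,2]>.104)&(P[...,2]<.125); q=P[m]
c,r,a=cv2.minAreaRect(q[:,:2].astype(np.float32)); print(len(q),c,r,a,np.median(q[:,2]))
m=(np.hypot(P[...,0]-.4455,P[...,1]-.236)<.05)&(P[...,2]>.054)&(P[...,2]<.07); q=P[m]
print('collar',len(q),cv2.minAreaRect(q[:,:2].astype(np.float32)))
O=ortho(im,None,C,(.4455,.236),.112,half=.06,N=480); save('c7.png',O)
go([c[0],c[1],.088-.0187],22); print(s['qpos'].round(2))
```

```text
654 (0.4460851550102234, 0.23726773262023926) (0.035694751888513565, 0.019883541390299797) 22.507160186767578 0.1109410181710622
collar 756 ((0.4478473961353302, 0.2381439507007599), (0.04680962115526199, 0.05008364096283913), 22.129533767700195)
t 9.95 pos [0.4459 0.2347 0.2502] shift [ 0.0012 -0.0024  0.1809] rot [ 0.0009  0.0003 -0.0019] q7 -1.84 F [ 0.8 -0.2 -0.2]
[ 0.29  0.13 -0.92  1.69  0.11  1.37 -1.84]
```

View pics/c7.png

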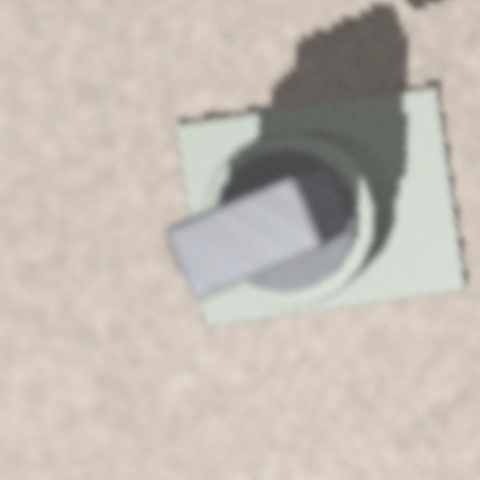

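Request:
{"fn": "apply_moves", "kwargs": {"plan": [{"tx":0.0,"ty":-0.0005,"tz":0.03,"wx":0,"wy":0,"wz":-0.006,"claw":-1},{"tx":0.0005,"ty":-0.0015,"tz":0.075,"wx":0,"wy":0,"wz":-0.006,"claw":-1},{"tx":0.0008,"ty":-0.0015,"tz":0.12,"wx":0,"wy":0,"wz":-0.006,"claw":-1},{"tx":0.0008,"ty":-0.0015,"tz":0.155,"wx":0,"wy":0,"wz":-0.006,"claw":-0.6},{"tx":0.0008,"ty":-0.0015,"tz":0.175,"wx":0,"wy":0,"wz":-0.006,"claw":-0.2},{"tx":0.0008,"ty":-0.0015,"tz":0.18,"wx":0,"wy":0,"wz":-0.006,"claw":0.2},{"tx":0.0008,"ty":-0.0015,"tz":0.18,"wx":0,"wy":0,"wz":-0.006,"claw":1},{"tx":0.0008,"ty":-0.0015,"tz":0.18,"wx":0,"wy":0,"wz":-0.006,"claw":1},{"tx":0.0008,"ty":-0.0015,"tz":0.18,"wx":0,"wy":0,"wz":-0.006,"claw":1},{"tx":0.0008,"ty":-0.0015,"tz":0.18,"wx":0,"wy":0,"wz":-0.006,"claw":1}], "squeeze": 50}}

```text
time_s: 10.95
eef_pos: [0.4467, 0.2363, 0.0712]
orientation: [0.001, 0.981, 0.193, 0.001]
wrist_force: [0.1, -0.2, 0.2]
gripper_width: 0.0388
```

Request:
{"fn": "apply_moves", "kwargs": {"plan": [{"tx":0,"ty":0,"tz":0,"wx":0,"wy":0,"wz":0,"claw":1},{"tx":0,"ty":0,"tz":0,"wx":0,"wy":0,"wz":0,"claw":1},{"tx":0,"ty":0,"tz":0,"wx":0,"wy":0,"wz":0,"claw":1}]}}

```text
time_s: 11.25
eef_pos: [0.4469, 0.2365, 0.0715]
orientation: [0.0, 0.981, 0.193, 0.001]
wrist_force: [-1.1, -0.1, 2.4]
gripper_width: 0.0196
```

Run:
```python
from h import *
print(st()['gripper_width']); go([.446,.2365,.088-.0187],22)
```

```text
0.01963082350998716
t 11.25 pos [0.4469 0.2365 0.0715] shift [-0.0009 -0.0003  0.0022] rot [ 0.0013 -0.002   0.0038] q7 -2.0 F [-1.1 -0.1  2.4]
```

Request:
{"fn": "apply_moves", "kwargs": {"plan": [{"tx":0,"ty":0,"tz":-0.01,"wx":0,"wy":0,"wz":0,"claw":1},{"tx":0,"ty":0,"tz":-0.03,"wx":0,"wy":0,"wz":0,"claw":1},{"tx":0,"ty":0,"tz":-0.06,"wx":0,"wy":0,"wz":0,"claw":1},{"tx":0,"ty":0,"tz":-0.095,"wx":0,"wy":0,"wz":0,"claw":1},{"tx":0,"ty":0,"tz":-0.125,"wx":0,"wy":0,"wz":0,"claw":1},{"tx":0,"ty":0,"tz":-0.14,"wx":0,"wy":0,"wz":0,"claw":1},{"tx":0,"ty":0,"tz":-0.144,"wx":0,"wy":0,"wz":0,"claw":1},{"tx":0,"ty":0,"tz":-0.144,"wx":0,"wy":0,"wz":0,"claw":1}]}}

```text
time_s: 12.05
eef_pos: [0.4464, 0.2363, 0.215]
orientation: [0.001, 0.981, 0.193, 0.001]
wrist_force: [0.2, -0.4, -2.6]
gripper_width: 0.0193
```

Run:
```python
from h import *
print(st()['gripper_width'],st()['qpos'].round(2)); go([.559,-.0385,.215],-6.4)
```

```text
0.01928153263186433 [ 0.28  0.16 -0.93  1.75  0.14  1.3  -1.86]
t 12.05 pos [0.4464 0.2363 0.215 ] shift [0.0004 0.297  0.0005] rot [ 0.0012 -0.0018  0.4993] q7 -1.86 F [ 0.2 -0.4 -2.6]
```

Request:
{"fn": "apply_moves", "kwargs": {"plan": [{"tx":0,"ty":0.015,"tz":0,"wx":0,"wy":0,"wz":0.02,"claw":1},{"tx":0,"ty":0.045,"tz":0,"wx":0,"wy":0,"wz":0.07,"claw":1},{"tx":0,"ty":0.085,"tz":0,"wx":0,"wy":0,"wz":0.14,"claw":1},{"tx":0,"ty":0.125,"tz":0,"wx":0,"wy":0,"wz":0.22,"claw":1},{"tx":0,"ty":0.165,"tz":0,"wx":0,"wy":0,"wz":0.3,"claw":1},{"tx":0,"ty":0.205,"tz":0,"wx":0,"wy":0,"wz":0.37,"claw":1},{"tx":0,"ty":0.245,"tz":0,"wx":0,"wy":0,"wz":0.44,"claw":1},{"tx":0,"ty":0.275,"tz":0,"wx":0.001,"wy":-0.001,"wz":0.48,"claw":1},{"tx":0,"ty":0.292,"tz":0,"wx":0.001,"wy":-0.002,"wz":0.499,"claw":1},{"tx":0,"ty":0.297,"tz":0,"wx":0.001,"wy":-0.002,"wz":0.499,"claw":1}]}}

```text
time_s: 13.05
eef_pos: [0.5588, -0.0403, 0.2145]
orientation: [-0.0, 0.998, -0.057, -0.001]
wrist_force: [0.5, 0.6, -2.3]
gripper_width: 0.0196
```

Request:
{"fn": "apply_moves", "kwargs": {"plan": [{"tx":0,"ty":0,"tz":0,"wx":0,"wy":0,"wz":0,"claw":1},{"tx":0,"ty":0,"tz":0,"wx":0,"wy":0,"wz":0,"claw":1}]}}

```text
time_s: 13.25
eef_pos: [0.5584, -0.0385, 0.2144]
orientation: [-0.0, 0.998, -0.055, -0.001]
wrist_force: [0.9, 1.0, -2.2]
gripper_width: 0.0198
```

Run:
```python
from ortho import *
go([.559,-.0385,.215],-6.4)
s=st(); im,d=vision.get_image('wrist'); C=cam('wrist',s); P=cloud(d,C); np.savez('w_ins.npz',im=im,d=d,P=P)
m=(np.hypot(P[...,0]-.559,P[...,1]+.038)<.04)&(P[...,2]>.107)&(P[...,2]<.117); q=P[m]
print('hub',len(q),cv2.minAreaRect(q[:,:2].astype(np.float32)))
# held shaft: points in tool frame
Q=(P-s['eef_pos'])@rot(s).as_matrix()
for z0,z1 in [(.012,.045),(.048,.062),(-.0,.008)]:
    m=(abs(Q[...,0])<.03)&(abs(Q[...,1])<.03)&(Q[...,2]>z0)&(Q[...,2]<z1); q=Q[m]
    if len(q)>4: print(z0,len(q),np.percentile(q[:,:2],[2,50,98],axis=0).round(4).tolist())
save('c8.png',cv2.resize(im[60:330,150:500],(700,540),interpolation=cv2.INTER_CUBIC))
```

```text
t 13.25 pos [ 0.5584 -0.0385  0.2144] shift [ 0.0006 -0.     -0.0006] rot [-0.0008  0.0023  0.0013] q7 -1.82 F [ 0.9  1.  -2.2]
hub 2040 ((0.5631788969039917, -0.03859763219952583), (0.05786033719778061, 0.04863348603248596), 83.61790466308594)
0.012 76 [[0.0089, -0.0171], [0.0147, -0.0005], [0.0196, 0.0168]]
0.048 12 [[0.0043, -0.0057], [0.0056, -0.0008], [0.0059, 0.004]]
-0.0 201 [[0.0099, -0.0158], [0.0166, -0.0011], [0.0185, 0.0142]]
```

View pics/c8.png

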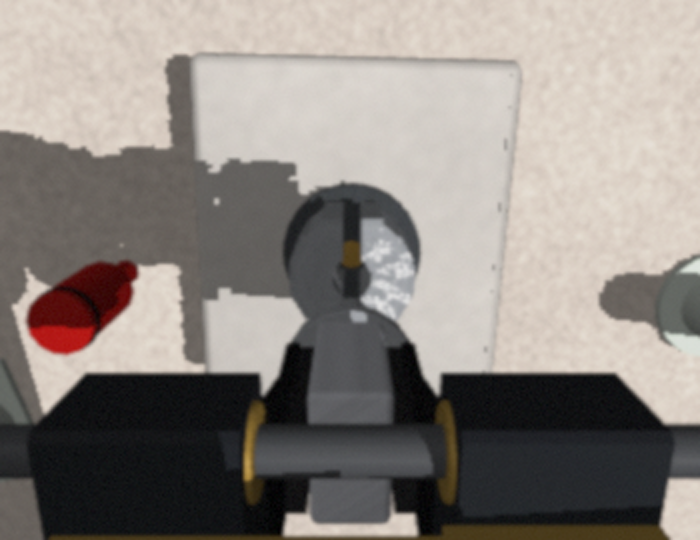

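Request:
{"fn": "apply_moves", "kwargs": {"plan": [{"tx":0.0005,"ty":0.0,"tz":0.01,"wx":0,"wy":0.002,"wz":0,"claw":1},{"tx":0.001,"ty":0.0002,"tz":0.022,"wx":0,"wy":0.002,"wz":0,"claw":1},{"tx":0.001,"ty":0.0002,"tz":0.031,"wx":0,"wy":0.002,"wz":0,"claw":1},{"tx":0.001,"ty":0.0002,"tz":0.037,"wx":0,"wy":0.002,"wz":0,"claw":1},{"tx":0.001,"ty":0.0002,"tz":0.042,"wx":0,"wy":0.002,"wz":0,"claw":1},{"tx":0.001,"ty":0.0002,"tz":0.047,"wx":0,"wy":0.002,"wz":0,"claw":1},{"tx":0.001,"ty":0.0002,"tz":0.051,"wx":0,"wy":0.002,"wz":0,"claw":1},{"tx":0.001,"ty":0.0002,"tz":0.051,"wx":0,"wy":0.002,"wz":0,"claw":1}]}}

```text
time_s: 14.1
eef_pos: [0.5591, -0.0387, 0.163]
orientation: [-0.0, 0.998, -0.055, -0.0]
wrist_force: [0.6, -0.5, -2.4]
gripper_width: 0.0199
```

```bash
python3 -c "
from h import *
print(st()['torque'].round(2)); go([.5595,-.0385,.1255],-6.4)"
```

```text
[0.01 0.04 0.05]
t 14.1 pos [ 0.5591 -0.0387  0.163 ] shift [ 0.0004 -0.0003  0.0375] rot [-0.0006  0.0006  0.0014] q7 -1.84 F [ 0.6 -0.5 -2.4]
```

Entered the bore without contact. Now lowering the keys into the slot.

Request:
{"fn": "apply_moves", "kwargs": {"plan": [{"tx":0,"ty":0,"tz":0.004,"wx":0,"wy":0,"wz":0,"claw":1},{"tx":0,"ty":0,"tz":0.008,"wx":0,"wy":0,"wz":0,"claw":1},{"tx":0,"ty":0,"tz":0.011,"wx":0,"wy":0,"wz":0,"claw":1},{"tx":0,"ty":0,"tz":0.013,"wx":0,"wy":0,"wz":0,"claw":1},{"tx":0,"ty":0,"tz":0.013,"wx":0,"wy":0,"wz":0,"claw":1}]}}

```text
time_s: 14.6
eef_pos: [0.559, -0.0388, 0.1497]
orientation: [-0.0, 0.998, -0.055, -0.0]
wrist_force: [0.8, 0.5, -2.8]
gripper_width: 0.0198
```

```bash
python3 -c "
from h import *
print(st()['torque'].round(2)); go([.5595,-.0385,.1255],-6.4)"
```

```text
[ 0.   -0.02 -0.02]
t 14.6 pos [ 0.559  -0.0388  0.1497] shift [ 0.0005 -0.0003  0.0242] rot [-0.0006  0.001   0.0013] q7 -1.85 F [ 0.8  0.5 -2.8]
```

Request:
{"fn": "apply_moves", "kwargs": {"plan": [{"tx":0,"ty":0,"tz":0.005,"wx":0,"wy":0,"wz":0,"claw":1},{"tx":0,"ty":0,"tz":0.01,"wx":0,"wy":0,"wz":0,"claw":1},{"tx":0,"ty":0,"tz":0.015,"wx":0,"wy":0,"wz":0,"claw":1},{"tx":0,"ty":0,"tz":0.019,"wx":0,"wy":0,"wz":0,"claw":1},{"tx":0,"ty":0,"tz":0.022,"wx":0,"wy":0,"wz":0,"claw":1},{"tx":0,"ty":0,"tz":0.024,"wx":0,"wy":0,"wz":0,"claw":1},{"tx":0,"ty":0,"tz":0.025,"wx":0,"wy":0,"wz":0,"claw":1},{"tx":0,"ty":0,"tz":0.025,"wx":0,"wy":0,"wz":0,"claw":1}]}}

```text
time_s: 15.4
eef_pos: [0.559, -0.0388, 0.1256]
orientation: [-0.0, 0.998, -0.055, -0.0]
wrist_force: [-5.0, -0.8, 9.1]
gripper_width: 0.02
```

```bash
python3 -c "
from h import *
print(st()['torque'].round(2)); go([.5595,-.0385,.1255],-6.4)"
```

```text
[-0.16  1.26 -0.03]
t 15.4 pos [ 0.559  -0.0388  0.1256] shift [ 0.0004 -0.0004  0.0001] rot [-0.0001  0.0007  0.0013] q7 -1.86 F [-5.  -0.8  9.1]
```

Request:
{"fn": "apply_moves", "kwargs": {"plan": [{"tx":-0.0003,"ty":0,"tz":0.001,"wx":0,"wy":0,"wz":0,"claw":1},{"tx":-0.0005,"ty":0,"tz":0.0015,"wx":0,"wy":0,"wz":0,"claw":1},{"tx":-0.0005,"ty":0,"tz":0.002,"wx":0,"wy":0,"wz":0,"claw":1},{"tx":-0.0005,"ty":0,"tz":0.002,"wx":0,"wy":0,"wz":0,"claw":1}]}}

```text
time_s: 15.8
eef_pos: [0.5591, -0.0388, 0.1255]
orientation: [0.0, 0.998, -0.055, 0.0]
wrist_force: [-7.5, -0.9, 17.1]
gripper_width: 0.0197
```

Run:
```python
from ortho import *
print(st()['torque'].round(2)); go([.5595,-.0385,.1255],-6.4)
s=st(); im,d=vision.get_image('wrist'); save('w_end.png',im)
P=cloud(d,cam('wrist',s)); Q=(P-s['eef_pos'])@rot(s).as_matrix()
sc,dd=vision.get_image('scene'); C=cam('scene'); P2=cloud(dd,C)
m=(np.hypot(P[...,0]-.559,P[...,1]+.0385)<.04)&(P[...,2]>.1)&(P[...,2]<.128)
print('hub/collar z hist',np.histogram(P[m][:,2],bins=np.arange(.1,.13,.002)))
save('c9.png',np.vstack([cv2.resize(im[130:330,180:460],(560,400),interpolation=cv2.INTER_CUBIC),cv2.resize(sc[140:260,200:368],(560,400)[:2],interpolation=cv2.INTER_CUBIC)])[:600])
```

```text
[-0.07  1.98 -0.03]
t 15.8 pos [ 0.5591 -0.0388  0.1255] shift [ 0.0004 -0.0004  0.    ] rot [ 0.0007 -0.0008  0.0011] q7 -1.86 F [-7.5 -0.9 17.1]
hub/collar z hist (array([  54,   49,   61,   49,  125, 1570,  186,   91,  327,   23,   44,
         39,   72,   86]), array([0.1  , 0.102, 0.104, 0.106, 0.108, 0.11 , 0.112, 0.114, 0.116,
       0.118, 0.12 , 0.122, 0.124, 0.126, 0.128]))
```

View pics/c9.png

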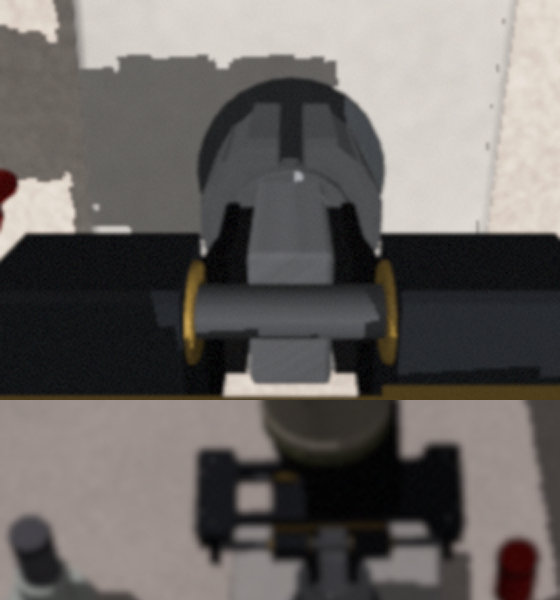

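```bash
python3 -c "
from h import *
s=st(); print(s['time_s'],s['wrist_force'].round(1) if hasattr(s['wrist_force'],'round') else s['wrist_force'],s['eef_pos'],s['gripper_width']); print(robot.finish_job())"
```

```text
15.9 [-7.1 -0.7 18. ] [ 0.55904668 -0.03882479  0.12552117] 0.019670966273130076
the job is handed in; nothing more can be done
None
```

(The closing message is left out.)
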